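# Take the lint filter out of the dehumidifier and hold it level, intake side up

## Task

The dehumidifier's lint filter is due for cleaning. Lift the cover off the filter slot on top of the dehumidifier and lay it, not drop it, flat and rim down inside the shallow steel tray; then draw the filter straight up out of its slot, turn it level with its ribbed intake side (the side that faced the rear of the machine) facing up so that the lint stays on it, and finish holding it still like that in the gripper, at least a hand's breadth above the top of the machine. The machine is switched off already: do not press its power button, and leave the other things on the ledge where they are.

Things in the scene. Friction and masses are not known exactly. Their poses are not given: they have to be found in the camera images.
- dehumidifier: White compact dehumidifier, fixed: 130 deep (x) x 160 wide (y) x 190 high. Origin: centre of its underside; z up; front (clear tank) to its -x, rear with the intake louvres to its +x. Filter slot in its top near the rear: 12 (x) x 114 (y), centred at x +38, y 0, floor at z 88; round its mouth a neck 36 (x) x 122 (y) standing 4 above the top (to z 194).
- cover: White hood over the slot and filter tab, about 80 g: 48 (x) x 134 (y) x 32 high, walls 3, open below (the rim); on its top a grip rib 14 (x) x 50 (y) x 18 high (z 32 to 50). Origin: centre of the rim plane; z up through the rib. Rests loosely round the neck (3 play), no catch. Starts at x 38, y 0, z 190 in the dehumidifier's frame, axes parallel.
- filter: Grey flat lint filter, about 60 g: frame 8 thick (x) x 110 wide (y) x 100 high (z), on its top edge a pull tab 10 (x) x 40 (y) x 26 high (z 100 to 126). Origin: centre of the frame's bottom edge; z to the tab; +x out of the ribbed intake side. Starts at x 38, y 0, z 88 in the dehumidifier's frame, axes parallel, 2 play in the slot, tab top 24 above the machine's top; free when drawn up 110.
- filter_mid (a point): Middle of the filter frame: 50 above the filter's origin along the filter's z; axes as the filter's.
- tray: Shallow stainless steel tray fixed to the ledge: outside 70 (x) x 156 (y) x 12 high, walls 4, inside 62 x 148, so the cover lies in it lengthwise along y with 7 play on every side. Inner floor 4 above the ledge. Origin: centre of its underside; z up.
- power (a joint): Push-in of the round power button (18 across, in a round housing 34 across, on the machine's top in front of the cover, at x -34, y -48 in the dehumidifier's frame; it stands 20 above the machine's top): 0 untouched, 0.004 m fully in. Not to be pressed.
- mug: White ceramic mug, 80 across, 90 high, handle at its +y. Origin: centre of its underside. To be left alone.
- tin: Aluminium tin with a ribbed screw-top lid, 64 across, 68 high. Origin: centre of its underside. To be left alone.
- clip: Green plastic spring clip lying on its side, about 75 long (x) x 30 x 14 high. Origin: near its spring, on the underside. To be left alone.
- block: Small wooden block, 60 x 40 x 30 high. Origin: centre of its underside. To be left alone.
- softener: White plastic bottle, 68 across, 185 high. Origin: centre of its underside. To be left alone.
- brush: Hand brush lying along its x, handle to -x. Origin: on its underside. To be left alone.

How it is judged:
By the outcome, as a careful person would: the job done as asked, in the order asked, and still so for the second after the job is handed in, while the arm keeps its last pose, push and grip.
It also fails if it takes over 64 s, if anything falls off the work surface, if the arm or the gripper's body presses on something with over 40 N, if the wrist force passes 120 N, or if a joint passes its speed limit or range.

## Robot

A 6-joint arm with a two-finger parallel gripper is mounted at the origin on the work surface. World frame = base frame: x ahead of the robot, y to its left, z up, the work surface at z = 0. Lengths are in m, angles in rad, forces in N, time in s.
With the tool pointing down it reaches from about 0.35 to 0.925 m from the base axis. Payload 6.4 kg.
Tool frame: the origin (TCP) lies on the centre line of the jaws, within the pads' length; the fingertips stand 19 mm ahead of it and the grasp point (between the pads) is the TCP; z points along the fingers, y is the line along which they close (so a half turn about z gives the same grasp; the last joint's range is limited). The gripper opens to 94 mm and grips with 3 to 60 N. Pads are 16 mm wide; open, the fingers measure 119 mm over their backs; the gripper's body (75 mm by 177 mm) begins 78 mm behind the grasp point.
Start: joints at [-1.299, 0.245, 1.558, -0, 1.339, -0.174], TCP at [0.28, -0.586, 0.2] pointing down, gripper open.
Joint ranges: [-3.13, 3.13], [-1.02, 2.26], [0.13, 2.54], [-0.95, 4.09], [0.21, 2.88], [-2.74, 2.74]. Speed limits (rad/s): [2.57, 2.57, 3.14, 3.14, 3.14, 3.14].

## Interface

Orientations are given as a rotation vector (axis times angle).
In Python, from bench import manip, cams, ticket gives the robot as it stands. The module is installed in compiled form; this text tells all that it offers.
- The arm moves only by the tool step_arm, never from a script. Its argument "targets" is a list of rows, each a list of 2 entries, a list of its own where there are three numbers: the shift along the world's x, y, z in normalised numbers (1 is 60 cm), then the turn about the world's z in fractions of the full range, 1 being 2 pi rad. In form: [[[x, y, z], roll], ...]. A call has exactly 8 rows; each row is the pose to reach, as a shift and turn from the pose commanded when the call began; what a row does not reach only later rows make up. A row lasts 1/8 s, in which the tool goes at most 62.5 mm and 10.7 degrees, less where a joint would pass 70% of its speed; a pose out of reach is approached as far as the arm can. A shift or turn number past 1, either way, is cut back to 1. A call with a gripper value outside its range is refused whole. "jaw" is the finger opening in cm, from 0 to 9.4, set as the call begins (left out, the last holds). The fingers move at their own pace and stop on an object; "squeeze" is the grip in N (left out, the last holds). Time passes only in rows, so rows that repeat a pose let the fingers close, or fill a call up. It gives the time, the measured TCP pose, the force, the opening and the grip force at its end, in the units of the state.
- manip.state(): the state, without advancing time (a new reading comes with each control period).
- cams.snapshot(name): name is "side" or "top" or "wrist"; returns (picture, depth): 420x560x3 uint8, blue, green, red; 420x560 float32, m along the optical axis (not along the pixel's ray), 0 where there is no reading.
- cams.camera_info(name): a dict with "fx", "fy", "cx", "cy" (pixels), "R" (3x3) and "t" (3): a world point X has camera coordinates R X + t. Camera axes: x right, y down, z forward; pixel columns grow to the right and rows downward; lengths in m; the calibration is good to about 2 mm. A picture is of the moment at which its call begins: read the wrist's pose just before it. camera_info takes no time and is no camera call; for the wrist camera it gives the pose at the moment of the call.
- ticket.finish_job(): hands the job in; it is judged then, once.
The state is a dict: "time": time; "q": joint angles; "dq": joint speeds; "effort": joint torques, N m; "ee_pos": TCP position; "orientation": TCP orientation; "force": force on the tool from outside, world axes, zero at the start; "wrist_torque": the same for the moment, N m; "width": finger opening in m; "gripper_force": force on a finger pad.
Only numpy, scipy, OpenCV 4.12 (cv2) and the standard library are available. Lean on these libraries where they do the work, as an engineer would, in place of code of your own. Each camera call takes 0.05 s, during which the arm holds its last target. There are 200 camera calls.

## Working session

There is one attempt and no reset: what is moved stays moved. The work goes in short steps, Python scripts to look and compute and a tool call to move; the robot and the scene stay as the last step left them, time stands still between calls to the robot, and variables do not carry over. Pictures are saved under pics/ and viewed, at most 10 in all, crops included, and the job is handed in when it is done.

Besides the shell and the picture viewer there is one more tool, called after "Request:" as name(argument=value, ...), one argument or row to a line, values as JSON. step_arm: Moves the arm, as the interface text tells. Its arguments: {"type":"object","properties":{"targets":{"type":"array","items":{"type":"array"}},"jaw":{"type":"number"},"squeeze":{"type":"number"}},"required":["targets"]}

```bash
mkdir -p pics
cat > h.py <<'E'
import numpy as np, cv2
from bench import manip, cams, ticket
def snap(n):
    i=cams.camera_info(n); p,d=cams.snapshot(n); return p,d,i
def pts(d,i):
    v,u=np.mgrid[0:d.shape[0],0:d.shape[1]]
    c=np.stack([(u-i['cx'])/i['fx']*d,(v-i['cy'])/i['fy']*d,d],-1)
    X=(c-i['t'])@np.asarray(i['R']); X[d<=0]=np.nan; return X
E
python3 - <<'E'
from h import *
for n in ('top','side'):
    p,d,i=snap(n); cv2.imwrite(f'pics/{n}0.png',p); np.savez(f'{n}0.npz',p=p,d=d,X=pts(d,i))
    print(n,-np.array(i['R']).T@i['t'],np.array(i['R'])[2],i['fx'])
s=manip.state(); print({k:np.round(v,3) for k,v in s.items()})
E
```

```text
top [0.48803402 0.01432018 1.65310507] [ 0.06282947  0.01048311 -0.99796922] 450.4872155607962
side [0.05367538 0.57019413 1.05712562] [ 0.43526143 -0.4783448  -0.76271471] 454.9149781859176
{'time': np.float64(0.1), 'q': array([-1.299,  0.246,  1.559, -0.   ,  1.339, -0.174]), 'dq': array([-0.002, -0.002, -0.002,  0.   ,  0.001,  0.   ]), 'effort': array([-0.0000e+00, -4.1691e+01, -3.1552e+01,  6.9000e-02,  3.1000e-02,
       -0.0000e+00]), 'ee_pos': array([ 0.28 , -0.586,  0.199]), 'orientation': array([-3.062, -0.694,  0.   ]), 'force': array([-0.585,  0.668,  1.197]), 'wrist_torque': array([-0.014,  0.049,  0.004]), 'gripper_force': np.float64(0.0), 'width': np.float64(0.094)}
```

View pics/top0.png

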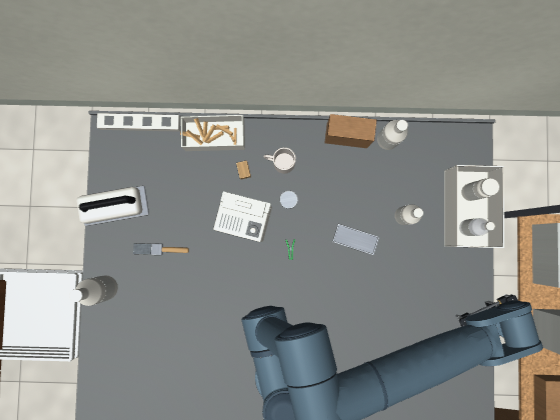

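View pics/side0.png

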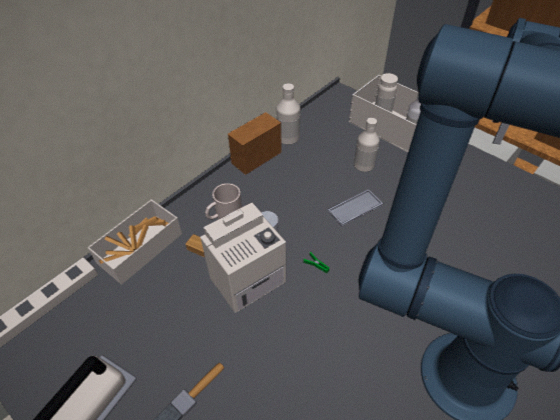

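Top view: machine at about (242,216) with cover rib at (243,203), tray at (356,239), clip (290,248), tin (289,200), mug (284,159), block (243,169), brush (160,250). The side view agrees, with the cover behind the button (268,237).

Run:
```python
from h import *
def rect(P,lab):
    if len(P)<5: print(lab,len(P)); return
    (c,s,a)=cv2.minAreaRect((P[:,:2]*1000).astype(np.float32)); print(lab,len(P),'c',np.round(c,1),'size',np.round(s,1),'ang',round(a,1),'zmed',np.round(np.median(P[:,2])*1000,1))
for n in ('top','side'):
    f=np.load(n+'0.npz'); X=f['X']; p=f['p']
    if n=='top': Xt=X
    m=np.zeros(X.shape[:2],bool)
    if n=='top': m[180:250,205:280]=1; t=(slice(218,260),slice(325,385))
    else: m[195:310,195:295]=1; t=(slice(180,230),slice(318,392))
    Q=X[m]; z=Q[:,2]
    for lo,hi,l in ((.235,.25,'rib'),(.216,.228,'covertop'),(.203,.214,'button'),(.185,.196,'mtop')): rect(Q[(z>lo)&(z<hi)],n+' '+l)
    T=X[t].reshape(-1,3); 
    print('tray z pct',np.round(np.nanpercentile(T[:,2],[5,25,50,75,95])*1000,1))
    pc=p[t].astype(int); 
    g=pc.sum(-1)>250
    rect(X[t][g],n+' tray')
X=Xt
for n,(u,v) in dict(block=(243,169),tin=(289,200),clip=(290,248),brush1=(136,249),brush2=(187,250),mug=(284,159),soft=(97,291),bottle=(409,214)).items(): print(n,np.round(X[v,u],3))
```

```text
top rib 63 c [598.7 145.7] size [48.2 13.6] ang 75.3 zmed 239.8
top covertop 527 c [598.8 146. ] size [133.4  48.1] ang 76.9 zmed 222.2
top button 57 c [564.9 143.4] size [113.2 104.8] ang 72.3 zmed 206.9
top mtop 1110 c [561.9 155. ] size [160.4 130. ] ang 76.9 zmed 190.4
tray z pct [-5.2 -1.2  1.7  4.8 10.7]
top tray 2520 c [ 499.6 -245.2] size [146.5 217. ] ang 2.4 zmed nan
side rib 125 c [595.5 145.6] size [50.  16.3] ang 78.9 zmed 239.6
side covertop 813 c [595.8 146.1] size [134.7  51.8] ang 76.6 zmed 222.0
side button 223 c [564.  157.1] size [154.2  68. ] ang 58.4 zmed 207.9
side mtop 1997 c [557.8 155.3] size [162.4 132.2] ang 75.3 zmed 190.4
tray z pct [-3.5 -0.9  1.1  3.7 11.6]
side tray 2716 c [ 506.8 -264. ] size [242.8 203.4] ang 42.0 zmed nan
block [0.742 0.168 0.03 ]
tin [ 0.629 -0.001  0.067]
clip [ 0.459 -0.009  0.009]
brush1 [0.443 0.55  0.018]
brush2 [0.443 0.364 0.019]
mug [ 0.788  0.02  -0.004]
soft [0.306 0.625 0.162]
bottle [ 0.585 -0.404  0.139]
```

Run:
```python
from h import *
f=np.load('top0.npz');g=np.load('side0.npz')
for n,f,t,zz in (('top',f,(210,268,318,396),.012),('side',g,(178,235,315,395),.012)):
    i=cams.camera_info(n); p=f['p'][t[0]:t[1],t[2]:t[3]].astype(int)
    bg=np.median(p[:4].reshape(-1,3),0); m=(np.abs(p-bg).sum(-1)>60).astype(np.uint8)
    nn,L,S,C=cv2.connectedComponentsWithStats(m); k=1+np.argmax(S[1:,4]); v,u=np.nonzero(L==k)
    ray=np.stack([(u+t[2]-i['cx'])/i['fx'],(v+t[0]-i['cy'])/i['fy'],np.ones(len(u))],-1)@np.array(i['R'])
    o=-np.array(i['R']).T@i['t']; s=(zz-o[2])/ray[:,2]; P=o+ray*s[:,None]
    print(n,bg,S[k],cv2.minAreaRect((P[:,:2]*1000).astype(np.float32)))
cv2.imwrite('pics/tray.png',np.hstack([cv2.resize(f_['p'][a:a+60,b:b+80],None,fx=5,fy=5) for f_,a,b in ((np.load('top0.npz'),210,318),(g,178,315))]))
```

```text
top [124. 123. 119.] [ 14  14  47  31 806] ((497.66522216796875, -245.80747985839844), (159.0638427734375, 72.41149139404297), 72.90233612060547)
side [87.  82.5 82. ] [ 13  12  55  34 845] ((494.6111755371094, -244.9341583251953), (158.331787109375, 73.27259826660156), 72.64554595947266)
```

View pics/tray.png

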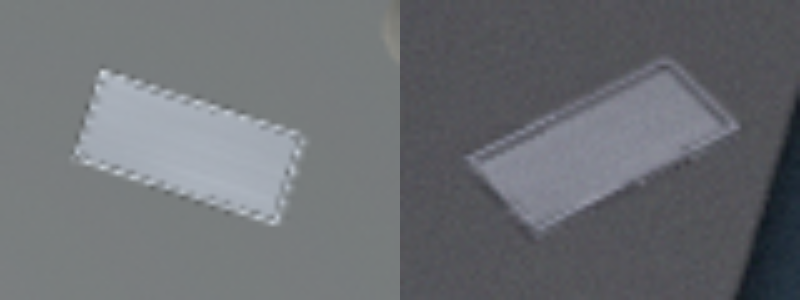

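Tray centre is about (0.4965, -0.2455) with its long axis at 72.8°. Cover is at about (0.5975, 0.146) with its long axis at 76.9°. Moving above the cover.

The manual's scale: shifts go in shares of 60 cm and turns go in shares of 2 pi rad. Converting my numbers, 36.8 cm / 60 = 0.6133, 32.2 cm / 60 = 0.5367, 0.48 rad / 6.2832 = 0.0764.

Request:
step_arm(
  targets=[
    [[0.0333, 0.0767, 0.0333], 0.0095],
    [[0.0667, 0.1533, 0.0667], 0.0191],
    [[0.1, 0.23, 0.1], 0.0286],
    [[0.1333, 0.3067, 0.1333], 0.0382],
    [[0.1667, 0.3833, 0.15], 0.0477],
    [[0.2, 0.46, 0.1667], 0.0573],
    [[0.2333, 0.5367, 0.1833], 0.0668],
    [[0.2667, 0.6133, 0.2], 0.0764],
  ],
  jaw=6,
  squeeze=20,
)

```text
time: 1.1
ee_pos: [0.4405, -0.2168, 0.3201]
orientation: [-2.809, -1.405, 0.0]
force: [0.3, -0.4, -0.1]
width: 0.06
gripper_force: 0.0
```

To row units: 36.4 cm / 60 = 0.6067, 31.2 cm / 60 = 0.52, 0.06 rad / 6.2832 = 0.0095.

Request:
step_arm(
  targets=[
    [[0.0367, 0.0867, 0], 0.0095],
    [[0.0733, 0.1733, 0], 0.0191],
    [[0.11, 0.26, 0], 0.0286],
    [[0.1467, 0.3467, 0], 0.0382],
    [[0.1833, 0.4333, 0], 0.0477],
    [[0.22, 0.52, 0], 0.0573],
    [[0.2625, 0.6067, 0], 0.0664],
    [[0.2625, 0.6067, 0], 0.0664],
  ],
)

```text
time: 2.1
ee_pos: [0.5979, 0.1485, 0.3187]
orientation: [-2.454, -1.959, 0.003]
force: [0.1, -0.3, -1.0]
width: 0.0598
gripper_force: 0.0
```

Run:
```python
from h import *
s=manip.state(); print({k:np.round(s[k],4) for k in('time','ee_pos','orientation','q','width')})
p,d,i=snap('wrist'); cv2.imwrite('pics/w1.png',p); X=pts(d,i); z=X[...,2]
print(-np.array(i['R']).T@i['t'],np.array(i['R'])[2])
for lo,hi,l in ((.235,.25,'rib'),(.216,.228,'covertop'),(.185,.196,'mtop')):
    m=((z>lo)&(z<hi)).astype(np.uint8); n,L,S,C=cv2.connectedComponentsWithStats(m)
    if n<2: continue
    k=1+np.argmax(S[1:,4]); P=X[L==k]; print(l,S[k],np.round(cv2.minAreaRect((P[:,:2]*1000).astype(np.float32))[0],1),cv2.minAreaRect((P[:,:2]*1000).astype(np.float32))[1:],np.median(P[:,2]))
```

```text
{'time': np.float64(2.1), 'ee_pos': array([0.5979, 0.1485, 0.3187]), 'orientation': array([-2.4539, -1.9591,  0.0026]), 'q': array([5.9500e-02, 9.6400e-02, 1.5117e+00, 3.0000e-04, 1.5358e+00,
       2.8280e-01]), 'width': np.float64(0.0598)}
[0.61681136 0.22501394 0.50281947] [-0.06247687 -0.2654845  -0.96208868]
rib [272 189  16  56 882] [600.2 145. ] ((50.03386688232422, 13.41555404663086), 76.95734405517578) 0.2394379246013798
covertop [ 253  138   55  140 6359] [599.9 144.8] ((133.94935607910156, 48.119144439697266), 76.95805358886719) 0.22159402599032324
mtop [  174   122   135   151 10742] [563.1 154.1] ((158.3756866455078, 130.03225708007812), 77.0032730102539) 0.18969992555789084
```

View pics/w1.png

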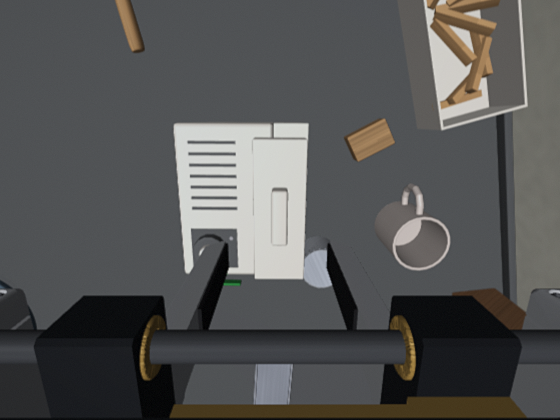

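Wrist view shows the cover (255–305, 138–278), rib (279,217), button (212,250) clear of the fingers. All three cameras put the cover at (0.599, 0.1455).

To row units: -7.7 cm / 60 = -0.1283, 0.15 cm / 60 = 0.0025.

Request:
step_arm(
  targets=[
    [[0.0025, 0, -0.0333], 0],
    [[0.0025, 0, -0.0667], 0],
    [[0.0025, -0.0008, -0.1], 0],
    [[0.0025, -0.0008, -0.1167], 0],
    [[0.0025, -0.0008, -0.1283], 0],
    [[0.0025, -0.0008, -0.1283], 0],
    [[0.0025, -0.0008, -0.1283], 0],
    [[0.0025, -0.0008, -0.1283], 0],
  ],
)

```text
time: 3.15
ee_pos: [0.5996, 0.1451, 0.2439]
orientation: [2.459, 1.954, 0.002]
force: [0.5, -0.6, -0.5]
width: 0.06
gripper_force: 0.0
```

Request:
step_arm(
  targets=[
    [[0, 0, 0], 0],
    [[0, 0, 0], 0],
    [[0, 0, 0], 0],
    [[0, 0, 0], 0],
    [[0, 0, 0], 0],
    [[0, 0, 0], 0],
    [[0, 0, 0], 0],
    [[0, 0, 0], 0],
  ],
  jaw=0.5,
  squeeze=25,
)

```text
time: 4.15
ee_pos: [0.5993, 0.145, 0.2432]
orientation: [-2.46, -1.954, -0.0]
force: [-0.4, 0.1, 0.7]
width: 0.005
gripper_force: 0.0
```

Run:
```python
from h import *
p,d,i=snap('wrist'); cv2.imwrite('pics/w2.png',p); X=pts(d,i); z=X[...,2]
for lo,hi,l in ((.235,.25,'rib'),(.216,.228,'covertop')):
    m=((z>lo)&(z<hi)).astype(np.uint8); n,L,S,C=cv2.connectedComponentsWithStats(m)
    for k in range(1,n):
        if S[k,4]>60: P=X[L==k]; print(l,S[k],cv2.minAreaRect((P[:,:2]*1000).astype(np.float32)),np.median(P[:,2]))
ps,ds,_=snap('side'); cv2.imwrite('pics/s2.png',cv2.resize(ps[170:290,180:320],None,fx=4,fy=4))
```

```text
rib [ 266  209   23   74 1040] ((600.0800170898438, 145.41629028320312), (49.437198638916016, 13.532645225524902), 76.60153198242188) 0.2395357969913014
covertop [ 239  139   76  146 7117] ((603.3424682617188, 160.03631591796875), (102.8293685913086, 48.20846939086914), 76.8810043334961) 0.22159765362079872
covertop [272 283  12  40 406] ((589.0214233398438, 95.67835235595703), (33.715049743652344, 8.232307434082031), 77.447509765625) 0.2216114886687913
```

View pics/w2.png

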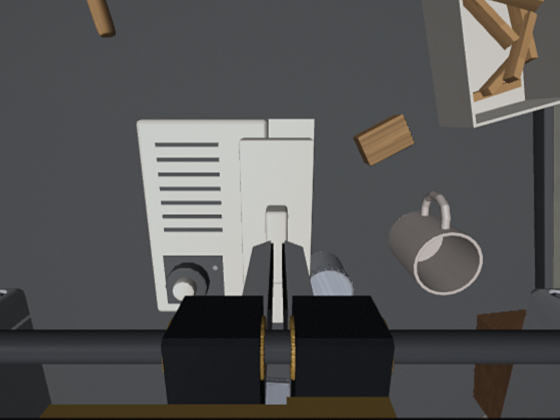

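View pics/s2.png

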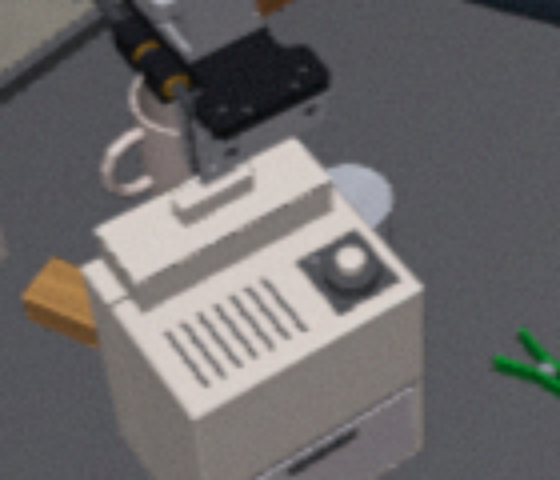

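Run:
```python
from h import *
p,d,i=snap('wrist'); X=pts(d,i)*1000
for u in (258,268,277,286,294):
    print(u,[(v,*np.round(X[v,u]).tolist()) for v in (225,240,245,250,260,275,290)])
s,ds,j=snap('side'); Y=pts(ds,j)*1000
m=np.abs(Y[...,:2]-[599,145]).max(-1)<40
m&=Y[...,2]>242
v,u=np.nonzero(m); print(len(v)); o=np.argsort(Y[v,u,2])[:25]
for k in o: print(u[k],v[k],np.round(Y[v[k],u[k]],0),s[v[k],u[k]])
```

```text
258 [(225, 590.0, 157.0, 222.0), (240, 587.0, 147.0, 222.0), (245, 592.0, 156.0, 256.0), (250, 592.0, 156.0, 263.0), (260, 593.0, 156.0, 276.0), (275, 594.0, 156.0, 293.0), (290, 594.0, 155.0, 306.0)]
268 [(225, 598.0, 162.0, 240.0), (240, 596.0, 151.0, 239.0), (245, 597.0, 155.0, 256.0), (250, 597.0, 155.0, 263.0), (260, 598.0, 155.0, 276.0), (275, 598.0, 155.0, 294.0), (290, 598.0, 154.0, 306.0)]
277 [(225, 604.0, 160.0, 240.0), (240, 602.0, 151.0, 240.0), (245, 601.0, 147.0, 240.0), (250, 600.0, 144.0, 239.0), (260, 599.0, 138.0, 241.0), (275, 596.0, 126.0, 238.0), (290, 591.0, 107.0, 223.0)]
286 [(225, 609.0, 159.0, 239.0), (240, 608.0, 153.0, 248.0), (245, 607.0, 153.0, 256.0), (250, 607.0, 152.0, 263.0), (260, 607.0, 152.0, 276.0), (275, 606.0, 152.0, 292.0), (290, 606.0, 151.0, 304.0)]
294 [(225, 614.0, 152.0, 221.0), (240, 611.0, 141.0, 221.0), (245, 612.0, 152.0, 257.0), (250, 611.0, 151.0, 263.0), (260, 611.0, 152.0, 276.0), (275, 610.0, 152.0, 293.0), (290, 609.0, 152.0, 306.0)]
1953
228 217 [600. 157. 242.] [201 206 213]
227 218 [599. 161. 242.] [203 208 218]
233 217 [591
[... 163 characters left out ...]
243.] [204 208 216]
226 220 [596. 167. 243.] [206 209 220]
232 217 [592. 152. 243.] [204 209 219]
229 213 [602. 151. 249.] [85 82 84]
228 213 [603. 153. 250.] [86 86 91]
227 211 [608. 151. 252.] [88 84 85]
230 215 [594. 155. 252.] [119 115 118]
229 212 [602. 150. 253.] [54 51 56]
228 212 [603. 152. 254.] [56 54 55]
229 211 [602. 150. 255.] [67 64 66]
228 211 [604. 151. 255.] [68 60 63]
230 214 [592. 156. 258.] [106 104 102]
238 212 [583. 140. 258.] [137 133 138]
235 214 [583. 149. 259.] [156 158 163]
237 213 [581. 144. 259.] [172 174 178]
231 215 [587. 157. 259.] [112 109 109]
233 215 [584. 154. 260.] [157 160 165]
234 214 [584. 151. 260.] [127 124 128]
232 215 [585. 156. 260.] [127 124 130]
```

Fingertips are at about z 0.248 in both cameras, well above the stated 19 mm ahead of the TCP. They closed just above the rib without touching it. I'll reopen and re-measure the tip height before going lower.

Request:
step_arm(
  targets=[
    [[0, 0, 0], 0],
    [[0, 0, 0], 0],
    [[0, 0, 0], 0],
    [[0, 0, 0], 0],
    [[0, 0, 0], 0],
    [[0, 0, 0], 0],
    [[0, 0, 0], 0],
    [[0, 0, 0], 0],
  ],
  jaw=4,
)

```text
time: 5.35
ee_pos: [0.5993, 0.145, 0.2432]
orientation: [2.46, 1.954, 0.0]
force: [-0.1, -0.4, -0.4]
width: 0.04
gripper_force: 0.0
```

```bash
cat >> h.py <<'E'
def tips(zmin=.0,r=.045,show=True):
    "lowest dark points of the fingers near the TCP, from side and wrist"
    e=manip.state()['ee_pos']; out={}
    for n in ('side','wrist'):
        p,d,i=snap(n); X=pts(d,i); m=(np.linalg.norm(X[...,:2]-e[:2],axis=-1)<r)&(p.sum(-1)<330)&(X[...,2]>zmin)&(X[...,2]<e[2]+.06)
        Q=X[m]; Q=Q[np.argsort(Q[:,2])]; print(n,len(Q)); print(np.round(Q[:60:6]*1000).tolist())
E
python3 - <<'E'
from h import *
s=manip.state(); print(s['ee_pos'],s['width']); tips(.241)
p,d,i=snap('wrist'); X=pts(d,i)*1000
for u in range(230,325,6):
    c=X[:,u]; k=[v for v in range(200,300) if c[v,2]>243]; 
    if k: print(u,k[0],np.round(c[k[0]]).tolist(),np.round(c[k[0]+3]).tolist(),p[k[0]+3,u])
E
```

```text
[0.59927418 0.14503742 0.24317675] 0.03998579920122947
side 121
[[618.0, 139.0, 248.0], [616.0, 146.0, 252.0], [617.0, 145.0, 254.0], [619.0, 150.0, 257.0], [618.0, 147.0, 259.0], [620.0, 148.0, 261.0], [567.0, 158.0, 262.0], [567.0, 151.0, 263.0], [615.0, 139.0, 265.0], [621.0, 150.0, 266.0]]
wrist 2914
[[581.0, 156.0, 248.0], [624.0, 149.0, 249.0], [625.0, 148.0, 250.0], [626.0, 149.0, 250.0], [621.0, 146.0, 251.0], [623.0, 147.0, 251.0], [581.0, 159.0, 251.0], [579.0, 159.0, 251.0], [621.0, 144.0, 252.0], [625.0, 149.0, 252.0]]
230 244 [576.0, 160.0, 255.0] [576.0, 160.0, 259.0] [79 77 76]
236 242 [579.0, 159.0, 252.0] [579.0, 159.0, 256.0] [80 77 75]
242 243 [581.0, 157.0, 249.0] [582.0, 157.0, 254.0] [3 1 0]
314 240 [624.0, 149.0, 249.0] [623.0, 149.0, 252.0] [82 79 78]
320 242 [627.0, 148.0, 251.0] [626.0, 148.0, 256.0] [81 79 77]
```

Tip height is confirmed: fingertips sit about 4.5 mm above the reported TCP z. Lowering 2.1 cm more so that they overlap the rib by about 13 mm.

To row units: -2.1 cm / 60 = -0.035, -1.8 cm / 60 = -0.03.

Request:
step_arm(
  targets=[
    [[0, 0, -0.0083], 0],
    [[0, 0, -0.0167], 0],
    [[0, 0, -0.025], 0],
    [[0, 0, -0.03], 0],
    [[0, 0, -0.035], 0],
    [[0, 0, -0.035], 0],
    [[0, 0, -0.035], 0],
    [[0, 0, -0.035], 0],
  ],
)

```text
time: 6.5
ee_pos: [0.5994, 0.145, 0.2224]
orientation: [2.459, 1.954, 0.001]
force: [-0.5, 0.2, 0.7]
width: 0.04
gripper_force: 0.0
```

Request:
step_arm(
  targets=[
    [[0, 0, 0], 0],
    [[0, 0, 0], 0],
    [[0, 0, 0], 0],
    [[0, 0, 0], 0],
    [[0, 0, 0], 0],
    [[0, 0, 0], 0],
    [[0, 0, 0], 0],
    [[0, 0, 0], 0],
  ],
  jaw=0.5,
  squeeze=25,
)

```text
time: 7.5
ee_pos: [0.5992, 0.145, 0.2221]
orientation: [-2.46, -1.954, 0.0]
force: [0.1, -0.3, -0.3]
width: 0.0141
gripper_force: 25.0
```

To row units: 7 cm / 60 = 0.1167, 6 cm / 60 = 0.1.

Request:
step_arm(
  targets=[
    [[0, 0, 0.0117], 0],
    [[0, 0, 0.0267], 0],
    [[0, 0, 0.0433], 0],
    [[0, 0, 0.06], 0],
    [[0, 0, 0.08], 0],
    [[0, 0, 0.1], 0],
    [[0, 0, 0.1167], 0],
    [[0, 0, 0.1167], 0],
  ],
)

```text
time: 8.5
ee_pos: [0.5998, 0.1451, 0.2934]
orientation: [2.459, 1.954, 0.003]
force: [-0.4, 0.6, -1.5]
width: 0.0136
gripper_force: 25.0
```

To row units: -39.1 cm / 60 = -0.6517, -37 cm / 60 = -0.6167, -0.073 rad / 6.2832 = -0.0116.

Request:
step_arm(
  targets=[
    [[-0.0167, -0.05, 0], -0.0016],
    [[-0.0417, -0.15, 0], -0.0032],
    [[-0.0667, -0.25, 0], -0.0048],
    [[-0.0933, -0.35, 0], -0.0064],
    [[-0.12, -0.45, 0], -0.008],
    [[-0.145, -0.55, 0], -0.0095],
    [[-0.1633, -0.6167, 0], -0.0116],
    [[-0.1717, -0.6517, 0], -0.0116],
  ],
)

```text
time: 9.5
ee_pos: [0.4954, -0.2476, 0.2916]
orientation: [-2.53, -1.86, 0.0]
force: [-0.3, 0.2, -0.5]
width: 0.0141
gripper_force: 25.0
```

To row units: -13 cm / 60 = -0.2167, -12 cm / 60 = -0.2.

Request:
step_arm(
  targets=[
    [[0, 0, -0.0333], 0],
    [[0, 0, -0.0667], 0],
    [[0, 0, -0.1], 0],
    [[0, 0, -0.1333], 0],
    [[0, 0, -0.1667], 0],
    [[0, 0, -0.2], 0],
    [[0, 0, -0.2167], 0],
    [[0, 0, -0.2167], 0],
  ],
)

```text
time: 10.5
ee_pos: [0.496, -0.2458, 0.1613]
orientation: [-2.528, -1.862, 0.001]
force: [-0.4, 0.2, -1.2]
width: 0.0134
gripper_force: 25.0
```

Run:
```python
from h import *
s=manip.state(); e=s['ee_pos']; print(e,s['orientation'],s['force'],s['gripper_force'],s['width'])
out=[]
for n in ('side','top','wrist'):
    p,d,i=snap(n); X=pts(d,i); z=X[...,2]; near=(np.linalg.norm(X[...,:2]-e[:2],axis=-1)<.11)
    out.append(cv2.resize(p[170:260,300:410] if n=='side' else p[200:290,300:410] if n=='top' else p,(400,327)))
    m=near&(p.min(-1)>150)&(z>e[2]-.02)
    print(n,m.sum()); m=(near&(z<e[2]+.005)&(z>e[2]-.008)&(p.min(-1)>130)).astype(np.uint8)
    P=X[m>0]
    if len(P)>20: print('ctop',len(P),cv2.minAreaRect((P[:,:2]*1000).astype(np.float32)),np.median(P[:,2]))
cv2.imwrite('pics/c1.png',np.hstack(out[::2]))
```

```text
[ 0.4959592  -0.24577599  0.16132146] [-2.52838908e+00 -1.86230803e+00  5.53121852e-04] [-0.3840842   0.17803115 -1.1745829 ] 24.989317059516907 0.013445307382699893
side 500
ctop 445 ((493.0943908691406, -244.07618713378906), (136.05137634277344, 50.70112609863281), 71.5389633178711) 0.16113093350837024
top 210
ctop 148 ((510.0784912109375, -200.71853637695312), (41.96875762939453, 47.35566329956055), 73.37095642089844) 0.16199415767469694
wrist 10242
ctop 8366 ((499.1554870605469, -241.9925079345703), (123.77224731445312, 47.841285705566406), 72.7145767211914) 0.1624974928568066
```

View pics/c1.png

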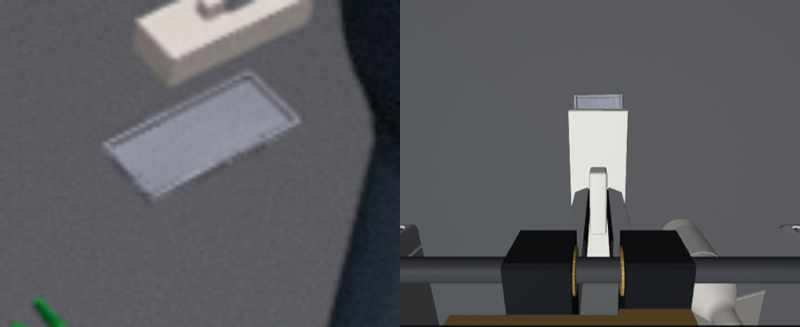

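To row units: -10.8 cm / 60 = -0.18, -10.5 cm / 60 = -0.175.

Request:
step_arm(
  targets=[
    [[0.0017, 0, -0.0333], 0],
    [[0.0017, 0, -0.0667], 0],
    [[0.0017, 0, -0.1], 0],
    [[0.0017, 0, -0.1333], 0],
    [[0.0017, 0, -0.1583], 0],
    [[0.0017, 0, -0.175], 0],
    [[0.0017, 0, -0.18], 0],
    [[0.0017, 0, -0.18], 0],
  ],
)

```text
time: 11.65
ee_pos: [0.4975, -0.2462, 0.0545]
orientation: [2.529, 1.863, 0.0]
force: [0.0, -0.2, 0.4]
width: 0.014
gripper_force: 25.0
```

Run:
```python
from h import *
s=manip.state(); print(s['ee_pos'],s['force'])
p,d,i=snap('side'); q,_,_=snap('wrist'); a=cv2.resize(p[180:240,315:395],(400,300),interpolation=cv2.INTER_CUBIC); b=cv2.resize(q[90:330,180:500],(400,300))
cv2.imwrite('pics/c2.png',np.hstack([a,b]))
```

```text
[ 0.49754366 -0.24620732  0.05450688] [ 0.00686328 -0.20625873  0.38350485]
```

View pics/c2.png

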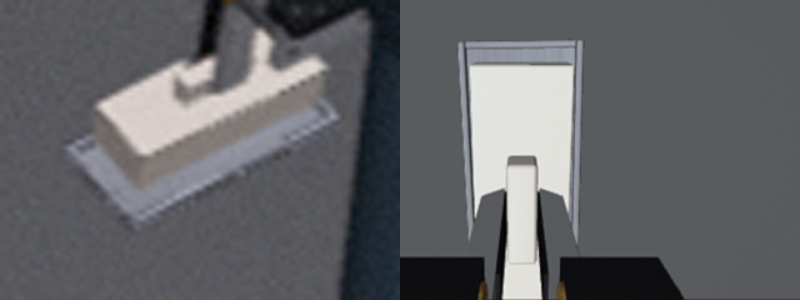

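Cover centred over the tray in both views (wrist: tray edges 460–583, cover 470–572). Lowering slowly.

To row units: -1.8 cm / 60 = -0.03, -1.75 cm / 60 = -0.0292.

Request:
step_arm(
  targets=[
    [[0, 0, -0.0067], 0],
    [[0, 0, -0.0133], 0],
    [[0, 0, -0.0183], 0],
    [[0, 0, -0.0233], 0],
    [[0, 0, -0.0267], 0],
    [[0, 0, -0.0292], 0],
    [[0, 0, -0.03], 0],
    [[0, 0, -0.03], 0],
  ],
)

```text
time: 12.75
ee_pos: [0.4974, -0.246, 0.0363]
orientation: [2.529, 1.863, 0.0]
force: [-0.0, -0.3, -0.8]
width: 0.0139
gripper_force: 25.0
```

Request:
step_arm(
  targets=[
    [[0, 0, -0.0008], 0],
    [[0, 0, -0.0017], 0],
    [[0, 0, -0.0017], 0],
    [[0, 0, -0.0017], 0],
    [[0, 0, -0.0017], 0],
    [[0, 0, -0.0017], 0],
    [[0, 0, -0.0017], 0],
    [[0, 0, -0.0017], 0],
  ],
)

```text
time: 13.75
ee_pos: [0.4974, -0.2461, 0.0361]
orientation: [-2.529, -1.863, 0.0]
force: [-3.2, 1.7, 5.9]
width: 0.0134
gripper_force: 25.0
```

Cover is seated (contact force about 6 N). Releasing, rising and returning to the slot with the jaws turned along the tab's width.

Request:
step_arm(
  targets=[
    [[0, 0, 0], 0],
    [[0, 0, 0], 0],
    [[0, 0, 0], 0],
    [[0, 0, 0], 0],
    [[0, 0, 0], 0],
    [[0, 0, 0], 0],
    [[0, 0, 0], 0],
    [[0, 0, 0], 0],
  ],
  jaw=4,
)

```text
time: 14.75
ee_pos: [0.4973, -0.246, 0.0352]
orientation: [2.529, 1.863, 0.0]
force: [-0.2, 0.2, 0.0]
width: 0.04
gripper_force: 0.0
```

To row units: 26.5 cm / 60 = 0.4417, 24 cm / 60 = 0.4, 0.644 rad / 6.2832 = 0.1025.

Request:
step_arm(
  targets=[
    [[0, 0, 0.0167], 0],
    [[0, 0, 0.05], 0],
    [[0, 0, 0.1], 0],
    [[0, 0, 0.1667], 0],
    [[0, 0, 0.25], 0.0255],
    [[0, 0, 0.3333], 0.0509],
    [[0, 0, 0.4], 0.0764],
    [[0, 0, 0.4417], 0.1025],
  ],
)

```text
time: 15.75
ee_pos: [0.4977, -0.2463, 0.3038]
orientation: [1.8, 2.569, -0.0]
force: [-0.3, 0.2, 0.2]
width: 0.0397
gripper_force: 0.0
```

To row units: 39.1 cm / 60 = 0.6517, 33 cm / 60 = 0.55, 1 rad / 6.2832 = 0.1592.

Request:
step_arm(
  targets=[
    [[0.025, 0.0917, 0], 0.0223],
    [[0.0483, 0.1833, 0], 0.0446],
    [[0.0717, 0.275, 0], 0.0668],
    [[0.0967, 0.3667, 0], 0.0907],
    [[0.12, 0.4583, 0], 0.113],
    [[0.145, 0.55, 0], 0.1369],
    [[0.17, 0.6517, 0], 0.1592],
    [[0.17, 0.6517, 0], 0.1592],
  ],
  jaw=7,
)

```text
time: 16.75
ee_pos: [0.5991, 0.1486, 0.3005]
orientation: [0.348, 3.122, 0.001]
force: [0.3, -1.0, 0.5]
width: 0.0704
gripper_force: 0.0
```

Run:
```python
from h import *
s=manip.state(); e=s['ee_pos']; print(e,s['orientation'],s['q'],s['width'])
a=np.arctan2(s['orientation'][1],s['orientation'][0]); print('tool y ang',np.degrees(2*a)-90)
out=[]
for n in ('wrist','side','top'):
    p,d,i=snap(n); X=pts(d,i); z=X[...,2]; out.append(p)
    near=np.linalg.norm(X[...,:2]-[.599,.1455],axis=-1)<.05
    for lo,hi in ((.207,.22),(.187,.199)):
        P=X[near&(z>lo)&(z<hi)]
        if len(P)>8: print(n,lo,len(P),cv2.minAreaRect((P[:,:2]*1000).astype(np.float32)),np.median(P[:,2]),np.percentile(P[:,2],95))
    c=np.linalg.norm(X[...,:2]-[.497,-.246],axis=-1)<.09
    for lo,hi in ((.028,.045),(.048,.06)):
        P=X[c&(z>lo)&(z<hi)&(p.min(-1)>110)]
        if len(P)>8: print(n,'cover',len(P),cv2.minAreaRect((P[:,:2]*1000).astype(np.float32)),np.median(P[:,2]))
cv2.imwrite('pics/f1.png',np.hstack([cv2.resize(out[0][60:300,120:440],(400,300)),cv2.resize(out[1][170:245,200:300],(400,300))]))
```

```text
[0.59913729 0.14861202 0.30050911] [3.48017160e-01 3.12212708e+00 6.74895121e-04] [ 5.95112389e-02  1.04898140e-01  1.53470248e+00  4.02505359e-04
  1.50179200e+00 -1.28929338e+00] 0.07042953858157817
tool y ang 77.27922405637798
wrist 0.207 559 ((598.68310546875, 145.0863800048828), (39.444644927978516, 10.365246772766113), 77.08833312988281) 0.21337841105364322 0.21451757917163575
wrist 0.187 6121 ((588.303955078125, 147.73643493652344), (99.61766815185547, 77.6206283569336), 77.40982818603516) 0.19020817106816051 0.19443333292709356
wrist cover 1224 ((509.19952392578125, -209.15724182128906), (57.65243148803711, 48.05830001831055), 73.21417236328125) 0.0356502814321669
side 0.207 86 ((594.9334106445312, 145.69874572753906), (40.607421875, 15.169920921325684), 75.32613372802734) 0.21312921068003932 0.2161826052285094
side 0.187 692 ((587.4014892578125, 147.39532470703125), (97.5402603149414, 74.92715454101562), 80.40506744384766) 0.19189176672138497 0.19632742300385872
side cover 517 ((493.8077392578125, -245.6431427001953), (140.52439880371094, 51.27900314331055), 72.10547637939453) 0.03587696688212734
side cover 80 ((493.2449951171875, -245.03419494628906), (51.014469146728516, 16.77698516845703), 72.05496215820312) 0.05331191629583261
top 0.187 93 ((563.6577758789062, 152.8529052734375), (82.28636169433594, 26.939727783203125), 75.84839630126953) 0.19095081286257304 0.19535014022743483
top cover 443 ((497.2669982910156, -244.7218017578125), (134.0481414794922, 48.128273010253906), 72.93273162841797) 0.036087627001779296
top cover 50 ((497.9240417480469, -262.9947509765625), (21.210084915161133, 85.12005615234375), 1.3692196607589722) 0.05405415834338505
```

View pics/f1.png

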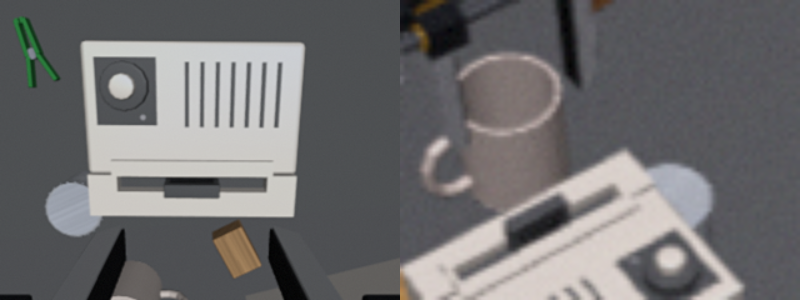

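Cover lies flat in the tray (top at z 0.036). Tab top is at z 0.214, centre (0.5987, 0.145), lined up with the jaws. Descending to grip the upper 10 mm or so.

To row units: -10.1 cm / 60 = -0.1683, -9.5 cm / 60 = -0.1583.

Request:
step_arm(
  targets=[
    [[0, 0, -0.0417], 0],
    [[0, 0, -0.0833], 0],
    [[0, 0, -0.1167], 0],
    [[0, 0, -0.1417], 0],
    [[0, 0, -0.1583], 0],
    [[0, 0, -0.1683], 0],
    [[0, 0, -0.1683], 0],
    [[0, 0, -0.1683], 0],
  ],
)

```text
time: 17.9
ee_pos: [0.5997, 0.1451, 0.1999]
orientation: [0.357, 3.12, 0.0]
force: [0.3, -0.4, -0.7]
width: 0.0701
gripper_force: 0.0
```

Request:
step_arm(
  targets=[
    [[0, 0, 0], 0],
    [[0, 0, 0], 0],
    [[0, 0, 0], 0],
    [[0, 0, 0], 0],
    [[0, 0, 0], 0],
    [[0, 0, 0], 0],
    [[0, 0, 0], 0],
    [[0, 0, 0], 0],
  ],
  jaw=3,
  squeeze=30,
)

```text
time: 18.9
ee_pos: [0.5993, 0.1451, 0.1992]
orientation: [0.357, 3.121, 0.0]
force: [-0.4, -0.5, 0.9]
width: 0.0393
gripper_force: 30.0
```

To row units: 8 cm / 60 = 0.1333, 7 cm / 60 = 0.1167.

Request:
step_arm(
  targets=[
    [[0, 0, 0.0167], 0],
    [[0, 0, 0.0333], 0],
    [[0, 0, 0.05], 0],
    [[0, 0, 0.0667], 0],
    [[0, 0, 0.0833], 0],
    [[0, 0, 0.1], 0],
    [[0, 0, 0.1167], 0],
    [[0, 0, 0.1333], 0],
  ],
)

```text
time: 19.9
ee_pos: [0.5993, 0.145, 0.2798]
orientation: [-0.357, -3.121, -0.0]
force: [-0.4, -0.4, -2.3]
width: 0.0396
gripper_force: 30.0
```

Request:
step_arm(
  targets=[
    [[0, 0, 0.0167], 0],
    [[0, 0, 0.0333], 0],
    [[0, 0, 0.05], 0],
    [[0, 0, 0.0667], 0],
    [[0, 0, 0.0833], 0],
    [[0, 0, 0.1], 0],
    [[0, 0, 0.1167], 0],
    [[0, 0, 0.1167], 0],
  ],
)

```text
time: 20.9
ee_pos: [0.5997, 0.145, 0.3504]
orientation: [0.357, 3.119, 0.001]
force: [-0.2, -0.4, -1.1]
width: 0.0391
gripper_force: 30.0
```

To row units: -34.7 cm / 60 = -0.5783, -32.5 cm / 60 = -0.5417.

Request:
step_arm(
  targets=[
    [[0.0167, -0.05, 0], 0],
    [[0.0467, -0.1333, 0], 0],
    [[0.0767, -0.2167, 0], 0],
    [[0.1067, -0.3, 0], 0],
    [[0.1367, -0.3833, 0], 0],
    [[0.1667, -0.4667, 0], 0],
    [[0.1917, -0.5417, 0], 0],
    [[0.205, -0.5783, 0], 0],
  ],
)

```text
time: 21.9
ee_pos: [0.7223, -0.2047, 0.3476]
orientation: [-0.36, -3.119, -0.001]
force: [0.0, 0.3, -1.7]
width: 0.0395
gripper_force: 30.0
```

To row units: -18 cm / 60 = -0.3, -17.5 cm / 60 = -0.2917.

Request:
step_arm(
  targets=[
    [[0, 0, -0.0333], 0],
    [[0, 0, -0.0833], 0],
    [[0, 0, -0.1333], 0],
    [[0, 0, -0.1833], 0],
    [[0, 0, -0.2333], 0],
    [[0, 0, -0.2667], 0],
    [[0, 0, -0.2917], 0],
    [[0, 0, -0.3], 0],
  ],
)

```text
time: 22.9
ee_pos: [0.722, -0.2015, 0.1681]
orientation: [-0.356, -3.12, -0.001]
force: [-1.1, -1.0, -1.3]
width: 0.0394
gripper_force: 30.0
```

```bash
cat >> h.py <<'E'
def filt(xf=np.array([.974,-.225]),show=True):
    "points of the filter seen by the fixed cameras, in coordinates (along xf, z) relative to the TCP"
    e=manip.state()['ee_pos']; yf=np.array([-xf[1],xf[0]])
    for n in ('side','top','wrist'):
        p,d,i=snap(n); X=pts(d,i); r=X[...,:2]-e[:2]; a=r@xf; b=r@yf; z=X[...,2]
        m=(np.abs(b)<.05)&(np.abs(b)>.0)&(a>-.04)&(a<.15)&(z>.012-.0)&(z<e[2]+.004)
        A=a[m]*1000;Z=z[m]*1000;B=b[m]*1000
        if len(A)<30: print(n,len(A)); continue
        k=np.polyfit(A,Z,1) if np.ptp(A)>np.ptp(Z) else None; k2=np.polyfit(Z,A,1)
        print(n,len(A),'a',np.round(np.percentile(A,[2,50,98])),'b',np.round(np.percentile(B,[2,98])),'z',np.round(np.percentile(Z,[2,50,98])),'fit z(a)',k,'a(z)',k2)
E
python3 - <<'E'
from h import *
s=manip.state(); e=s['ee_pos']; print(e,s['force'],s['width'])
filt()
E
```

```text
[ 0.72195569 -0.20149117  0.1681498 ] [-1.07219226 -1.02146421 -1.28943138] 0.03944590222056761
side 1508 a [ -9. 112. 142.] b [-48.  48.] z [ 19. 100. 162.] fit z(a) [ -0.21519517 110.51002987] a(z) [ -0.6089502  119.24513023]
top 224 a [ -5. 135. 149.] b [-48.  49.] z [ 25. 130. 141.] fit z(a) [6.63121685e-02 1.11754326e+02] a(z) [  0.14970137 103.12296555]
wrist 12012 a [ -4. 117. 148.] b [-48.  47.] z [ 20. 128. 166.] fit z(a) None a(z) [ -0.56277167 124.83623163]
```

To row units: -5.9 cm / 60 = -0.0983, -5.8 cm / 60 = -0.0967.

Request:
step_arm(
  targets=[
    [[0, 0, -0.025], 0],
    [[0, 0, -0.05], 0],
    [[0, 0, -0.07], 0],
    [[0, 0, -0.0867], 0],
    [[0, 0, -0.0933], 0],
    [[0, 0, -0.0967], 0],
    [[0, 0, -0.0983], 0],
    [[0, 0, -0.0983], 0],
  ],
)

```text
time: 24.05
ee_pos: [0.7228, -0.2021, 0.1113]
orientation: [0.357, 3.12, -0.001]
force: [0.0, 0.9, 2.1]
width: 0.0394
gripper_force: 30.0
```

Request:
step_arm(
  targets=[
    [[-0.0172, 0.004, 0], 0],
    [[-0.0343, 0.0078, -0.0017], 0],
    [[-0.0512, 0.0118, -0.005], 0],
    [[-0.0675, 0.0157, -0.01], 0],
    [[-0.0837, 0.0193, -0.0167], 0],
    [[-0.099, 0.0228, -0.0242], 0],
    [[-0.1138, 0.0263, -0.0333], 0],
    [[-0.1138, 0.0263, -0.0333], 0],
  ],
  squeeze=4,
)

```text
time: 25.05
ee_pos: [0.6525, -0.1858, 0.0888]
orientation: [-0.357, -3.119, -0.001]
force: [-1.3, -0.5, 1.1]
width: 0.0399
gripper_force: 4.0
```

Run:
```python
from h import *
s=manip.state(); e=s['ee_pos']; print(e,s['force'],s['width'],s['gripper_force'])
xf=np.array([.974,-.225]); yf=np.array([.225,.974])
for n in ('side','wrist'):
    p,d,i=snap(n); X=pts(d,i); r=X[...,:2]-e[:2]; a=r@xf*1000; b=r@yf*1000; z=X[...,2]*1000
    for lo in range(8,110,12):
        m=(np.abs(b)<50)&(np.abs(b)>0)&(a>-40)&(a<120)&(z>lo)&(z<lo+6)&(z<e[2]*1000+4)
        if m.sum()>3: print(n,lo,m.sum(),np.round(np.percentile(a[m],[5,50,95])),np.round(np.percentile(b[m],[5,95])))
    if n=='side': cv2.imwrite('pics/p1.png',cv2.resize(p[120:240,240:400],(640,480)))
```

```text
[ 0.65253012 -0.18576524  0.0888383 ] [-1.25603987 -0.49795531  1.09630958] 0.03989317935192242 4.000175669789314
side 8 6 [29. 56. 58.] [-45.  16.]
side 80 23 [ 3.  7. 13.] [-40.  47.]
wrist 8 129 [67. 68. 68.] [-30.  29.]
wrist 20 18 [57. 59. 60.] [-31.  30.]
wrist 32 81 [50. 52. 52.] [-26.  26.]
wrist 44 192 [41. 42. 44.] [-25.  24.]
wrist 56 187 [32. 33. 34.] [-23.  22.]
wrist 68 204 [23. 24. 25.] [-24.  46.]
wrist 80 380 [ 8. 11. 17.] [-49.  49.]
wrist 92 7 [11. 12. 12.] [-18.  18.]
```

View pics/p1.png

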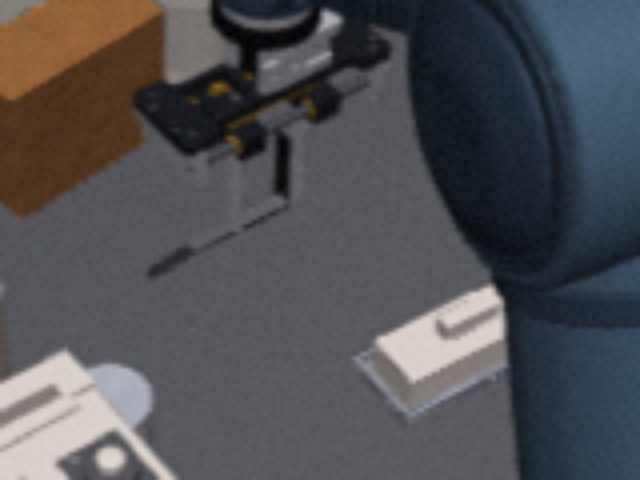

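The side view shows the filter pivoting in the jaws, tab at (165,262)→frame, leaning as intended. The wrist depth gives a tilt of about 38°, ribbed side upward. Continuing along the arc.

To row units: -4.65 cm / 60 = -0.0775, -4.08 cm / 60 = -0.068.

Request:
step_arm(
  targets=[
    [[-0.014, 0.0032, -0.01], 0],
    [[-0.027, 0.0062, -0.0217], 0],
    [[-0.039, 0.009, -0.0342], 0],
    [[-0.0498, 0.0115, -0.0475], 0],
    [[-0.0595, 0.0138, -0.0625], 0],
    [[-0.068, 0.0157, -0.0775], 0],
    [[-0.068, 0.0157, -0.0775], 0],
    [[-0.068, 0.0157, -0.0775], 0],
  ],
)

```text
time: 26.15
ee_pos: [0.6133, -0.1768, 0.0437]
orientation: [0.357, 3.121, -0.0]
force: [0.1, 0.3, -1.6]
width: 0.0401
gripper_force: 4.0
```

```bash
cat > ang.py <<'E'
from h import *
s=manip.state(); e=s['ee_pos']; print(np.round(e,4),np.round(s['force'],1),s['width'],s['gripper_force'])
xf=np.array([.974,-.225]); yf=np.array([.225,.974])
for n in ('side','wrist','top'):
    p,d,i=snap(n); X=pts(d,i); r=X[...,:2]-e[:2]; a=r@xf*1000; b=r@yf*1000; z=X[...,2]*1000
    for lo in range(-20,150,15):
        m=(np.abs(b)<50)&(a>=lo)&(a<lo+5)&(z<e[2]*1000+4+(25 if abs(lo)>15 else 0))&(z>-10)&((z>4)|(e[2]<.03))
        if m.sum()>5: print(n,lo,m.sum(),'z',np.round(np.percentile(z[m],[10,50,90]),1),'b',np.round(np.percentile(b[m],[5,95])))
E
python3 ang.py
```

```text
[ 0.6133 -0.1768  0.0437] [ 0.1  0.3 -1.6] 0.04006294054726013 3.9999420940876007
side 10 11 z [ 6.1 42.4 46.8] b [ 6. 45.]
side 25 19 z [31.1 40.6 43.3] b [-33.  45.]
side 40 25 z [32.2 35.5 37.5] b [-46.  44.]
side 55 13 z [24.6 27.9 30.5] b [-10.  47.]
side 70 14 z [18.9 21.4 22.7] b [-1. 46.]
side 85 19 z [11.4 14.8 16.7] b [ 6. 46.]
side 100 13 z [ 6.2  8.6 10.1] b [ 5. 45.]
wrist 25 225 z [40.4 41.4 45.3] b [-23.  48.]
wrist 40 359 z [33.6 34.8 36.5] b [-25.  25.]
wrist 55 359 z [26.6 27.8 29.3] b [-28.  28.]
wrist 70 303 z [19.6 20.7 22. ] b [-30.  29.]
top 85 9 z [13.1 17.2 21.7] b [-43.  47.]
top 100 28 z [ 7.1  9.7 12.8] b [-43.  42.]
top 130 11 z [4.2 4.6 6.4] b [-44.  38.]
```

To row units: -4.4 cm / 60 = -0.0733, -4.2 cm / 60 = -0.07.

Request:
step_arm(
  targets=[
    [[-0.007, 0.0017, -0.0158], 0],
    [[-0.0128, 0.003, -0.0325], 0],
    [[-0.0167, 0.0038, -0.0483], 0],
    [[-0.0192, 0.0045, -0.0617], 0],
    [[-0.02, 0.0047, -0.07], 0],
    [[-0.0203, 0.0047, -0.0733], 0],
    [[-0.0203, 0.0047, -0.0733], 0],
    [[-0.0203, 0.0047, -0.0733], 0],
  ],
)

```text
time: 27.3
ee_pos: [0.6012, -0.174, -0.0001]
orientation: [0.357, 3.121, -0.0]
force: [-0.2, 0.3, -1.3]
width: 0.0402
gripper_force: 4.0
```

```bash
python3 ang.py
```

```text
[ 6.012e-01 -1.740e-01 -1.000e-04] [-0.2  0.3 -1.3] 0.04022299875750261 3.9999928325414658
side -20 46 z [-3.8 -0.3  2. ] b [-44.  42.]
side -5 18 z [-4.4  0.4  2.3] b [-46.  46.]
side 10 9 z [-2.  -0.3  2.4] b [28. 45.]
side 25 21 z [ 7.5  9.2 12.6] b [-39.  42.]
side 40 10 z [ 6.9  8.6 12.5] b [-25.  43.]
side 55 7 z [6.2 8.6 9.9] b [31. 46.]
side 70 8 z [ 7.1  9.  11.6] b [32. 49.]
side 85 8 z [ 5.2  7.9 10.1] b [30. 48.]
side 100 9 z [4.5 6.5 9.3] b [29. 46.]
side 130 11 z [-1.4 -0.1  2.1] b [18. 46.]
side 145 32 z [-2.   0.9  3.4] b [-44.  44.]
wrist -20 1273 z [-1.2 -0.4  0.4] b [-45.  45.]
wrist -5 405 z [-1.2 -0.4  0.4] b [-48.  48.]
wrist 10 189 z [-1.2 -0.4  0.4] b [-49.  49.]
wrist 25 380 z [ 8.2 10.4 12. ] b [-22.  21.]
wrist 40 504 z [ 7.2  8.  10.4] b [-25.  25.]
wrist 85 414 z [5.5 8.  9.4] b [-36.  34.]
wrist 100 656 z [5.1 7.8 8.7] b [-39.  39.]
top 85 25 z [ 3.2  8.5 12. ] b [-45.  44.]
top 100 40 z [ 3.2  6.5 11.2] b [-43.  41.]
top 115 27 z [ 2.1  5.6 10.1] b [-46.  43.]
top 130 36 z [-3.4  1.3  6.3] b [-42.  44.]
top 145 40 z [-4.5  0.9  5.8] b [-45.  43.]
```

Filter is practically flat (about 1.5°), ribbed side up. Lowering 2 mm more, then squeezing hard and lifting gently.

To row units: -0.2 cm / 60 = -0.0033, -0.15 cm / 60 = -0.0025.

Request:
step_arm(
  targets=[
    [[0, 0, -0.0008], 0],
    [[0, 0, -0.0017], 0],
    [[0, 0, -0.0025], 0],
    [[0, 0, -0.0033], 0],
    [[0, 0, -0.0033], 0],
    [[0, 0, -0.0033], 0],
    [[0, 0, -0.0033], 0],
    [[0, 0, -0.0033], 0],
  ],
)

```text
time: 28.45
ee_pos: [0.601, -0.174, -0.0023]
orientation: [0.357, 3.121, -0.0]
force: [-0.3, -0.2, -0.4]
width: 0.0397
gripper_force: 4.0
```

Request:
step_arm(
  targets=[
    [[0, 0, 0], 0],
    [[0, 0, 0], 0],
    [[0, 0, 0], 0],
    [[0, 0, 0], 0],
    [[0, 0, 0], 0],
    [[0, 0, 0], 0],
    [[0, 0, 0], 0],
    [[0, 0, 0], 0],
  ],
  squeeze=55,
)

```text
time: 29.45
ee_pos: [0.601, -0.174, -0.0023]
orientation: [0.357, 3.121, -0.0]
force: [0.3, 0.4, -0.9]
width: 0.0394
gripper_force: 55.0
```

To row units: 4 cm / 60 = 0.0667, 3.5 cm / 60 = 0.0583.

Request:
step_arm(
  targets=[
    [[0, 0, 0.0033], 0],
    [[0, 0, 0.01], 0],
    [[0, 0, 0.02], 0],
    [[0, 0, 0.0333], 0],
    [[0, 0, 0.0467], 0],
    [[0, 0, 0.0583], 0],
    [[0, 0, 0.0667], 0],
    [[0, 0, 0.0667], 0],
  ],
)

```text
time: 30.45
ee_pos: [0.6013, -0.1741, 0.0382]
orientation: [0.357, 3.12, -0.0]
force: [-0.1, 0.6, -0.3]
width: 0.0394
gripper_force: 55.0
```

```bash
python3 ang.py
```

```text
[ 0.6013 -0.1741  0.0382] [-0.1  0.6 -0.3] 0.03943303417777652 54.999600648880005
side 25 24 z [44.6 47.9 51.2] b [-33.  42.]
side 40 16 z [44.1 47.1 51.1] b [-48.  48.]
side 55 9 z [37.9 47.1 49.6] b [29. 45.]
side 70 12 z [43.6 46.  49.4] b [26. 50.]
side 85 7 z [45.6 47.  49.4] b [26. 41.]
side 100 6 z [42.8 46.4 48.2] b [27. 40.]
wrist 25 371 z [46.1 47.3 49.9] b [-21.  21.]
wrist 40 562 z [45.5 46.3 48.7] b [-25.  24.]
wrist 85 361 z [44.3 45.7 47.9] b [-35.  34.]
wrist 100 525 z [44.2 46.7 47.7] b [-38.  38.]
top 85 28 z [42.4 46.8 51. ] b [-46.  46.]
top 100 32 z [42.1 46.  49.6] b [-42.  46.]
top 115 22 z [42.1 45.6 50.5] b [-44.  41.]
top 130 7 z [4.4 5.5 8.1] b [-29.  27.]
top 145 7 z [4.6 5.4 7.9] b [-38.  34.]
```

Held level, within about 1°. Raising it well above the machine top.

Request:
step_arm(
  targets=[
    [[0, 0, 0.01], 0],
    [[0, 0, 0.03], 0],
    [[0, 0, 0.06], 0],
    [[0, 0, 0.1], 0],
    [[0, 0, 0.1417], 0],
    [[0, 0, 0.1833], 0],
    [[0, 0, 0.225], 0],
    [[0, 0, 0.2667], 0],
  ],
)

```text
time: 31.6
ee_pos: [0.6012, -0.1741, 0.2002]
orientation: [0.357, 3.12, -0.001]
force: [-0.0, -0.7, -0.9]
width: 0.0393
gripper_force: 55.0
```

To row units: 16 cm / 60 = 0.2667, 15.5 cm / 60 = 0.2583.

Request:
step_arm(
  targets=[
    [[0, 0, 0.0417], 0],
    [[0, 0, 0.0833], 0],
    [[0, 0, 0.125], 0],
    [[0, 0, 0.1667], 0],
    [[0, 0, 0.2083], 0],
    [[0, 0, 0.2383], 0],
    [[0, 0, 0.2583], 0],
    [[0, 0, 0.2667], 0],
  ],
)

```text
time: 32.6
ee_pos: [0.601, -0.174, 0.3583]
orientation: [0.357, 3.121, -0.0]
force: [0.2, 0.4, -0.8]
width: 0.039
gripper_force: 55.0
```

Request:
step_arm(
  targets=[
    [[0, 0, 0], 0],
    [[0, 0, 0], 0],
    [[0, 0, 0], 0],
    [[0, 0, 0], 0],
    [[0, 0, 0], 0],
    [[0, 0, 0], 0],
    [[0, 0, 0], 0],
    [[0, 0, 0], 0],
  ],
)

```text
time: 33.6
ee_pos: [0.601, -0.174, 0.3577]
orientation: [0.357, 3.121, -0.0]
force: [-0.8, 0.1, -1.5]
width: 0.0388
gripper_force: 55.0
```

```bash
python3 ang.py
python3 - <<'E'
from h import *
p,d,i=snap('top'); X=pts(d,i); z=X[...,2]
c=np.linalg.norm(X[...,:2]-[.497,-.246],axis=-1)<.09
P=X[c&(z>.028)&(z<.045)&(p.min(-1)>110)]
if len(P)>8: print('cover',len(P),cv2.minAreaRect((P[:,:2]*1000).astype(np.float32)),np.median(P[:,2]))
f=np.load('top0.npz')
for n,(u,v) in dict(block=(243,169),tin=(289,200),clip=(290,248),brush=(187,250),mug=(284,150)).items(): print(n,np.abs(p[v-12:v+13,u-12:u+13].astype(int)-f['p'][v-12:v+13,u-12:u+13]).mean())
print(manip.state()['dq'])
E
```

```text
[ 0.601  -0.174   0.3577] [-0.8  0.1 -1.5] 0.0388360977984609 54.999606013298035
side 25 24 z [365.7 368.  370.7] b [-33.  47.]
side 40 36 z [364.5 367.  369.8] b [-48.  42.]
side 55 35 z [364.3 366.4 369.3] b [-47.  41.]
side 70 25 z [  4.6 366.1 367.7] b [-18.  47.]
side 85 17 z [362.6 365.8 368.7] b [-9. 47.]
side 100 17 z [219.7 365.8 367.6] b [ 0. 39.]
side 115 7 z [365.8 366.3 366.6] b [ 7. 46.]
wrist 25 376 z [366.2 368.2 370.1] b [-22.  20.]
wrist 40 538 z [365.5 366.2 368.5] b [-25.  24.]
wrist 85 411 z [364.3 365.8 367.9] b [-36.  34.]
wrist 100 632 z [364.  366.6 367.5] b [-38.  38.]
top 10 7 z [4.2 4.4 6. ] b [-38.  36.]
top 70 8 z [365.  366.5 369.4] b [38. 49.]
top 85 10 z [361.1 365.4 367.9] b [32. 48.]
top 100 40 z [363.1 366.7 368.8] b [-47.  47.]
top 115 44 z [363.  366.1 369.5] b [-44.  42.]
cover 25 ((476.67181396484375, -307.36517333984375), (10.976869583129883, 46.95404815673828), 58.90328598022461) 0.03594120456459684
block 0.48586666666666667
tin 0.44
clip 0.4896
brush 0.4554666666666667
mug 0.44106666666666666
[-9.99932203e-05  1.71897926e-04  2.29924751e-03 -2.42106881e-05
  6.49406687e-04 -1.29378798e-03]
```

```bash
python3 -c "
from h import *
print(ticket.finish_job())"
```

```text
the job is handed in; nothing more can be done
None
```

The cover is flat, rim down, in the tray, and the filter is held still and level (within about 1°) with its ribbed side up, about 17 cm above the machine top; the job was handed in at about 34 s, but no verdict came back.

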